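Stack spacer, washer and bushing on the leaning bolt of an assembly jig

TASK

Thread the three loose parts onto the leaning bolt of the assembly jig in this order: first the black spacer, down onto the jig's plate, then the steel washer, then the brass bushing with its flange down. Slide each one fully home, flat against what is below it, and let go of it before fetching the next. Leave the red bottle, the orange bin and the meter where they stand.

Things in the scene. Friction and masses are not known exactly. Their poses are not given: they have to be found in the camera images.
- jig: Assembly jig fixed to the bench: a flat aluminium foot, 130 x 110 x 10 mm, with two blue supports that carry a tilted aluminium plate. Origin at the centre of the foot's underside, on the bench; z up. The plate leans towards the jig's own -x side (roughly towards the robot). Its place and yaw vary.
- bolt: Steel bolt and the tilted plate it stands on; fixed. Origin where the bolt's axis meets the plate's upper face, 60 mm above the bench; z along the bolt, away from the plate, leaning 32 degrees from vertical towards the jig's -x; y level. Plate 100 x 100 mm centred on the origin. Bolt 14 mm in diameter, 62 mm long, its last 8 mm a taper to 6 mm. The full stack is 54 mm high; the bolt then stands out 8 mm.
- spacer: Black plastic spacer, a tube 36 mm outside diameter, 26 mm high, 18 mm hole right through; about 25 g. Starts standing on end on the bench, loose. Origin at the centre of its underside, z along the hole, up. Either end may go down.
- washer: Thick steel washer, 56 mm outside diameter, 8 mm thick, 18 mm hole; about 140 g. Starts lying flat on the bench, loose. Origin at the centre of its underside, z along the hole, up. Either face may go down.
- bushing: Brass flanged bushing, 20 mm high, 18 mm hole right through; flange 44 mm in diameter and 6 mm thick at the bottom, sleeve 30 mm in diameter above it; about 120 g. Starts standing on its flange on the bench, loose. Origin at the centre of the flange's underside, z along the hole, up.
- spacer_mid (a point): Centre of the spacer, on the hole's axis, 13 mm from either end.
- washer_mid (a point): Centre of the washer, on the hole's axis, 4 mm from either face.
- bottle: Red bottle, 40 mm in diameter, 115 mm high, standing on the bench; origin at the centre of its underside. Not to be disturbed.
- bin: Orange open bin, 130 x 100 mm, 55 mm high, on the bench; origin at the centre of its underside. Not to be disturbed.
- meter: Off-white meter box, 75 x 110 mm, 35 mm high, on the bench beyond the jig; origin at the centre of its underside. Not to be disturbed.
There are look-alikes about, which are no part of the job. Several things have the shape of the bushing; the one meant has the colours described above. What is meant by the spacer is not purple, and is the smaller of those in its own colour.

How it is judged (in metres and radians):
On the way, in this order (a step that is already met when the one before it is completed fails the run):
1. the spacer is on the bolt, home on the plate, and released (x of spacer_mid in the frame of bolt between -0.004 and 0.004 m and y of spacer_mid in the frame of bolt between -0.004 and 0.004 m and z of spacer_mid in the frame of bolt between 0.011 and 0.015 m and angle between the z axis of spacer and the z axis of bolt, either way round below 0.12 rad and contact force between spacer and the fingers below 0.2 N and linear speed of spacer below 0.02 m/s), for 0.2 s.
2. the washer is on the bolt, home on the spacer, and released (x of spacer_mid in the frame of bolt between -0.004 and 0.004 m and y of spacer_mid in the frame of bolt between -0.004 and 0.004 m and z of spacer_mid in the frame of bolt between 0.011 and 0.015 m and angle between the z axis of each of spacer, washer and the z axis of bolt, either way round below 0.12 rad and x of washer_mid in the frame of bolt between -0.004 and 0.004 m and y of washer_mid in the frame of bolt between -0.004 and 0.004 m and z of washer_mid in the frame of bolt between 0.028 and 0.032 m and contact force between washer and the fingers below 0.2 N and linear speed of washer below 0.02 m/s), for 0.2 s.
3. the bushing is on the bolt, flange down, home on the washer, and released (x of spacer_mid in the frame of bolt between -0.004 and 0.004 m and y of spacer_mid in the frame of bolt between -0.004 and 0.004 m and z of spacer_mid in the frame of bolt between 0.011 and 0.015 m and angle between the z axis of each of spacer, washer, bushing and the z axis of bolt, either way round below 0.12 rad and x of washer_mid in the frame of bolt between -0.004 and 0.004 m and y of washer_mid in the frame of bolt between -0.004 and 0.004 m and z of washer_mid in the frame of bolt between 0.028 and 0.032 m and x of bushing in the frame of bolt between -0.004 and 0.004 m and y of bushing in the frame of bolt between -0.004 and 0.004 m and z of bushing in the frame of bolt between 0.032 and 0.036 m and contact force between bushing and the fingers below 0.2 N and linear speed of bushing below 0.02 m/s), for 0.2 s.
At the end, for the whole second after the job is handed in: All three parts sit on the bolt at rest and released: the spacer on the plate, the washer on the spacer, the bushing flange down on the washer; each within 2 mm of its seat along the bolt, within 4 mm sideways and square to the bolt within 0.12 rad (all of step 3 and contact force between each of spacer, washer and the fingers below 0.2 N and linear speed of each of spacer, washer below 0.02 m/s); the robot touches nothing.
It fails at once if the bottle is pushed more than 20 mm or tipped (distance of bottle from where it was at the start of the episode above 0.02 m or angle between bottle's own z axis and vertical above 0.3 rad).
It fails at once if the bin is pushed more than 20 mm or tipped (distance of bin from where it was at the start of the episode above 0.02 m or angle between bin's own z axis and vertical above 0.3 rad).
It fails at once if the meter is pushed more than 20 mm or tipped (distance of meter from where it was at the start of the episode above 0.02 m or angle between meter's own z axis and vertical above 0.3 rad).
It also fails if it takes over 72 s, if anything falls off the work surface, if the arm or the gripper's body presses on something with over 40 N, if the wrist force passes 120 N, or if a joint passes its speed limit or range.

ROBOT

A 6-joint arm with a two-finger parallel gripper is mounted at the origin on the work surface. World frame = base frame: x ahead of the robot, y to its left, z up, the work surface at z = 0. Lengths are in mm, angles in rad, forces in N, time in s.
With the tool pointing down it reaches from about 300 to 775 mm from the base axis. Payload 14.6 kg.
Tool frame: the origin (TCP) lies on the front face of the gripper's body, between the roots of the fingers; the fingertips stand 97 mm ahead of it and the grasp point (between the pads) lies 78 mm ahead of it; z points along the fingers, y is the line along which they close (so a half turn about z gives the same grasp; the last joint's range is limited). The gripper opens to 94 mm and grips with 3 to 60 N. Pads are 16 mm wide; open, the fingers measure 119 mm over their backs; the gripper's body (75 mm by 177 mm) begins 78 mm behind the grasp point.
Start: joints at [1.226, 0.3, 1.521, -0, 1.321, -0.067], TCP at [150.83, 528.905, 302.646] pointing down, gripper open.
Joint ranges: [-3.03, 3.03], [-0.79, 2.21], [0.23, 2.52], [-1.04, 4.18], [0, 3.07], [-2.55, 2.55]. Speed limits (rad/s): [2.22, 2.22, 2.57, 3.14, 3.14, 3.14].

INTERFACE

Orientations are given as [roll, pitch, yaw] about the fixed x, y, z axes, in that order (R = Rz(yaw) Ry(pitch) Rx(roll)).
In Python, from cell import * gives the robot as it stands.
- The arm moves only by the tool carry_out, never from a script. Its arguments are lists of equal length, an entry for each row: "slide": the shift along the world's x, y, z scaled (see below), a list of three; "dr": the turn, a rotation vector about the world's x, y, z scaled (see below), a list of three; "gripper": the opening in per cent of the stroke, from 0 (shut) to 100 (fully open). A call has 1 to 10 rows; each row is the pose to reach, as a shift and turn from the pose commanded when the call began, turning the shorter way round; what a row does not reach only later rows make up. The controller multiplies each number of a shift by 0.25 m and each number of a turn by 360 degrees. A row lasts 1/12 s, in which the tool goes at most 41.7 mm and 7.16 degrees, less where a joint would pass 70% of its speed; a pose out of reach is approached as far as the arm can. A call with a number of a shift or a turn outside -1 to 1 is refused whole. A call with a gripper value outside its range is refused whole. The fingers move at their own pace and stop on an object; "newtons" is the grip in N (left out, the last holds). Time passes only in rows, so rows that repeat a pose let the fingers close. It gives the time, the measured TCP pose, the force, the opening and the grip force at its end, in the units of the state.
- read_state(): the state, without advancing time (a new reading comes with each control period).
- camera(name): name is "scene" or "top"; returns the picture (384x512x3 uint8, red, green, blue); there is no depth.
- camera_model(name): a dict with "vfov" (degrees; the focal length in pixels is half the picture's height over the tangent of half this angle, whatever the lens; pixels are square), "cx", "cy" (the principal point, pixels), "k1" (the pictures are not rectified: a ray, as slopes to the right and down, at radius r is drawn at 1 + k1 r^2 times it, then the intrinsics apply), "R" (3x3) and "t" (3): a world point X has camera coordinates R X + t. Camera axes: x right, y down, z forward; pixel columns grow to the right and rows downward; lengths in mm; the calibration is good to about 2 mm. A picture is of the moment at which its call begins. camera_model takes no time and is no camera call.
- sign_off(): hands the job in; it is judged then, once.
The state is a dict: "clock": time; "joints": joint angles; "qd": joint speeds; "effort": joint torques, N m; "eef_pos": TCP position; "eef_rot": TCP orientation; "wrist_force": force on the tool from outside, world axes, zero at the start; "moment": the same for the moment, N m; "finger_gap": finger opening in mm; "finger_force": force on a finger pad.
Only numpy, scipy, OpenCV 4.12 (cv2) and the standard library are available. Lean on these libraries where they do the work, as an engineer would, in place of code of your own. Each camera call takes 0.05 s, during which the arm holds its last target. There are 200 camera calls.

## Working session

There is one attempt and no reset: what is moved stays moved. The work goes in short steps, Python scripts to look and compute and a tool call to move; the robot and the scene stay as the last step left them, time stands still between calls to the robot, and variables do not carry over. Pictures are saved under pics/ and viewed, at most 10 in all, crops included, and the job is handed in when it is done.

Besides the shell and the picture viewer there is one more tool, called after "Call:" as name(argument=value, ...) on one line, values as JSON. carry_out: Moves the arm, as the interface text tells. Its arguments: {"type":"object","properties":{"slide":{"type":"array","items":{"type":"array","items":{"type":"number","minimum":-1,"maximum":1}}},"dr":{"type":"array","items":{"type":"array","items":{"type":"number","minimum":-1,"maximum":1}}},"gripper":{"type":"array","items":{"type":"number"}},"newtons":{"type":"number"}},"required":["slide","dr","gripper"]}

```bash
mkdir -p pics; python3 - <<'E'
from cell import *
import cv2,numpy as np
a=camera("scene");b=camera("top")
cv2.imwrite("pics/s0.png",a[:,:,::-1]);cv2.imwrite("pics/t0.png",b[:,:,::-1])
for n in("scene","top"):print(camera_model(n))
print(read_state())
E
```

```text
{'vfov': 44.53367054177473, 'cx': 258.20934279247075, 'cy': 197.09948299461186, 'k1': -0.039660414520813835, 'R': array([[-0.68786133,  0.72570987, -0.01385518],
       [ 0.54217208,  0.5010171 , -0.67456008],
       [-0.48259322, -0.47151569, -0.73808993]]), 't': array([ 391.32952015, -282.59140283, 1482.31306728])}
{'vfov': 48.7816817627841, 'cx': 253.33293008265923, 'cy': 193.7103825398026, 'k1': -0.12161503580140678, 'R': array([[ 0.04632577, -0.99892238, -0.00282832],
       [-0.9781751 , -0.04478912, -0.20289752],
       [ 0.20255219,  0.01216598, -0.97919589]]), 't': array([ -10.93085453,  590.84110755, 1159.49176779])}
{'clock': 0.1, 'joints': array([ 1.22642501e+00,  3.00383536e-01,  1.52152942e+00,  5.50048886e-06,
        1.32067647e+00, -6.66036592e-02]), 'qd': array([ 0.0002677 , -0.00088439, -0.00050295,  0.00133201,  0.00104477,
        0.00044121]), 'effort': array([ 7.97738685e-04, -5.32644546e+01, -3.53282368e+01,  7.09677231e-02,
        2.35155568e-02, -2.32076314e-05]), 'eef_pos': array([150.77278567, 528.78819303, 302.1561599 ]), 'eef_rot': array([-3.14059844e+00, -7.16561154e-05,  2.86382360e+00]), 'wrist_force': array([-0.37465793, -0.28342058, -0.64163274]), 'moment': array([ 0.00414692, -0.00151088, -0.02476178]), 'finger_force': 0.0, 'finger_gap': 93.7656397363979}
```

View pics/s0.png

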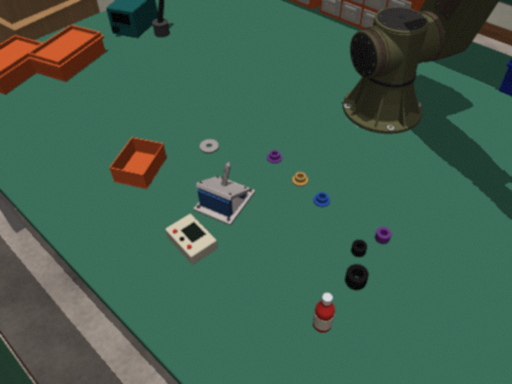

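View pics/t0.png

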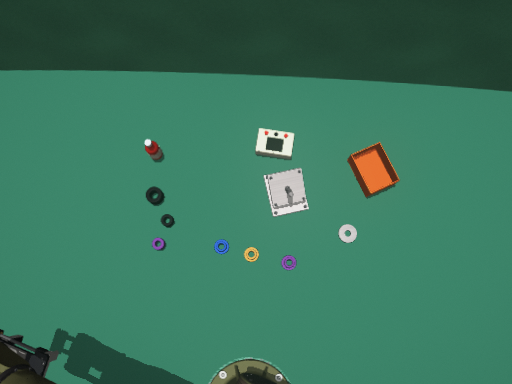

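The scene view shows the small black spacer at (359,248), the washer at (209,146), the brass bushing at (300,178) and the bolt at about (227,172). In the top view the spacer is at (168,220), the washer at (348,233), the bushing at (251,254) and the jig at (287,192).

```bash
cat > h.py <<'E'
import numpy as np,cv2
from cell import *
def ray(n,p):
    m=camera_model(n);f=192/np.tan(np.radians(m['vfov']/2))
    K=np.array([[f,0,m['cx']],[0,f,m['cy']],[0,0,1.]])
    u=cv2.undistortPoints(np.array([[p]],float),K,np.array([m['k1'],0,0,0,0]))[0,0]
    R=np.array(m['R']);d=R.T@np.array([u[0],u[1],1]);return -R.T@m['t'],d/np.linalg.norm(d)
def plane(n,p,z):
    c,d=ray(n,p);return c+d*(z-c[2])/d[2]
def tri(ps,pt):
    a,d=ray('scene',ps);b,e=ray('top',pt)
    s=np.linalg.lstsq(np.c_[d,-e],b-a,rcond=None)[0]
    P,Q=a+d*s[0],b+e*s[1];return (P+Q)/2,np.linalg.norm(P-Q)
def proj(n,X):
    m=camera_model(n);f=192/np.tan(np.radians(m['vfov']/2))
    R=np.array(m['R']);r,_=cv2.Rodrigues(R)
    K=np.array([[f,0,m['cx']],[0,f,m['cy']],[0,0,1.]])
    return cv2.projectPoints(np.array([X],float),r,np.array(m['t'],float),K,np.array([m['k1'],0,0,0,0.]))[0][0,0]
def blob(img,box,kind):
    x,y,w,h=box;c=img[y:y+h,x:x+w].astype(int);hsv=cv2.cvtColor(c.astype(np.uint8),cv2.COLOR_RGB2HSV)
    m={'black':hsv[...,2]<55,'grey':(hsv[...,1]<70)&(hsv[...,2]>90),'gold':(hsv[...,0]<32)&(hsv[...,1]>80)&(hsv[...,2]>90)}[kind].astype(np.uint8)
    cs,_=cv2.findContours(m,cv2.RETR_EXTERNAL,cv2.CHAIN_APPROX_NONE)
    k=max(cs,key=cv2.contourArea);f=np.zeros_like(m);cv2.drawContours(f,[k],-1,1,-1)
    yy,xx=np.nonzero(f);return np.array([xx.mean()+x,yy.mean()+y]),len(xx),cv2.boundingRect(k)[2:]
E
python3 - <<'E'
from h import *
a=cv2.imread("pics/s0.png")[:,:,::-1];b=cv2.imread("pics/t0.png")[:,:,::-1]
for nm,k,z,bs,bt in(("spacer","black",13,(345,236,28,22),(158,211,20,20)),("washer","grey",4,(192,132,34,28),(334,219,30,30)),("bushing","gold",8,(286,166,28,24),(240,243,24,24))):
    s=blob(a,bs,k);t=blob(b,bt,k);print(nm,s,t,plane('scene',s[0],z).round(1),plane('top',t[0],z).round(1),[x if np.isscalar(x) else x.round(1) for x in tri(s[0],t[0])])
c1=cv2.resize(a[150:230,185:265],(400,400),interpolation=cv2.INTER_CUBIC)
c2=cv2.resize(b[155:225,250:320],(400,400),interpolation=cv2.INTER_CUBIC)
cv2.imwrite("pics/j.png",np.hstack([c1,c2])[:,:,::-1])
E
```

```text
spacer (array([358.61320755, 248.08018868]), 212, (16, 17)) (array([167.37606838, 220.33333333]), 117, (12, 12)) [509.6 269.3  13. ] [508.  268.6  13. ] [array([508.3, 268.9,  11.3]), np.float64(0.2831158126772684)]
washer (array([208.52054795, 145.05022831]), 219, (20, 13)) (array([347.19928826, 232.98932384]), 281, (19, 19)) [ 495.2 -269.7    4. ] [ 495.8 -268.     4. ] [array([ 495.9, -268. ,    5.4]), np.float64(0.887265161616023)]
bushing (array([299.72881356, 178.74576271]), 177, (16, 14)) (array([251.03977273, 254.01136364]), 176, (15, 15)) [424.1  17.1   8. ] [421.1  15.3   8. ] [array([421.4,  15.2,   4.7]), np.float64(0.2371754170286769)]
```

View pics/j.png

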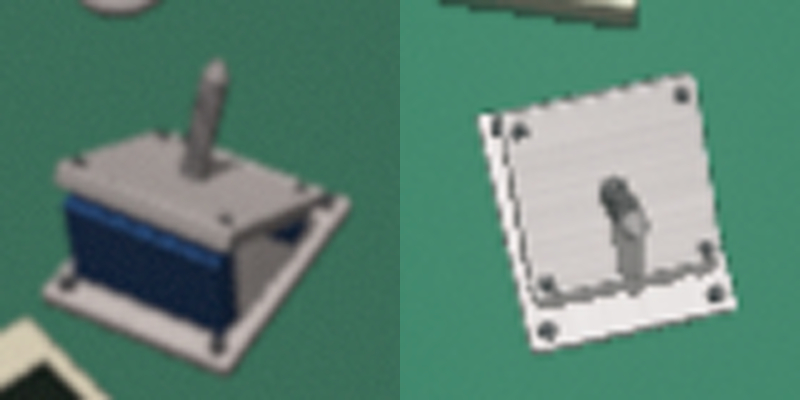

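The crop shows the bolt tip in scene at (217,62) and its base at (197,176). In the top half the foot corners are at (480,118), (535,350) and (735,308), and the bolt runs from about (612,190) towards the robot.

```bash
python3 - <<'E'
from h import *
S=lambda x,y:(185+(x+.5)/5-.5,150+(y+.5)/5-.5)
T=lambda x,y:(250+(x-400+.5)/5.714-.5,155+(y+.5)/5.714-.5)
Ti=lambda p:((p[0]-250+.5)*5.714+400-.5,(p[1]-155+.5)*5.714-.5)
Si=lambda p:((p[0]-185+.5)*5-.5,(p[1]-150+.5)*5-.5)
A,B,C=[plane('top',T(*p),10) for p in((480,118),(535,350),(735,308))]
print(A,B,C,np.linalg.norm(A-B),np.linalg.norm(B-C))
y1=np.arctan2(*(A-B)[1::-1]);y2=np.arctan2(*(C-B)[1::-1])+np.pi/2;print('yaw',y1,y2,'foot c',(A+C)/2)
base=plane('scene',S(197,174),60);print('base scene',base,'top',plane('top',T(612,187),60))
yaw=(y1+y2)/2
ax=np.array([-np.sin(.5585)*np.cos(yaw),-np.sin(.5585)*np.sin(yaw),np.cos(.5585)])
tip=plane('scene',S(217,60),60+62*ax[2]);print('tip',tip,'back to base',tip-62*ax,'ax',ax)
for P in(tip,tip-62*ax,(A+C)/2+[0,0,50]):
  print(P,Si(proj('scene',P)),Ti(proj('top',P)))
E
```

```text
[659.71895388 -11.49629791  10.        ] [536.77379609 -45.23464673  10.        ] [ 563.6366433  -148.94503118   10.        ] 127.49034475109903 107.13289132228056
yaw 0.2678249324765157 0.2534479358644026 foot c [611.67779859 -80.22066454  10.        ]
base scene [609.75933239 -78.88046976  60.        ] top [614.12582758 -79.24507495  60.        ]
tip [581.44603061 -89.03672908 112.57915808] back to base [613.19111358 -80.57021608  60.        ] ax [-0.51201747 -0.13655666  0.84805094]
[581.44603061 -89.03672908 112.57915808] (np.float64(217.0), np.float64(59.99999999999983)) (np.float64(638.3093341073118), np.float64(230.24629882338186))
[613.19111358 -80.57021608  60.        ] (np.float64(189.75381101051678), np.float64(175.96892831791206)) (np.float64(614.557739069766), np.float64(188.9177218445711))
[611.67779859 -80.22066454  60.        ] (np.float64(192.40844843511564), np.float64(174.7168282422859)) (np.float64(613.7790470529859), np.float64(191.80253695278606))
```

Call:
carry_out(slide=[[0.72,-0.52,0],[0.72,-0.52,0],[0.72,-0.52,0],[0.72,-0.52,0],[0.72,-0.52,0],[0.72,-0.52,0],[0.72,-0.52,0],[0.72,-0.52,0],[0.72,-0.52,0],[0.72,-0.52,0]], dr=[[0,0,-0.2],[0,0,-0.2],[0,0,-0.2],[0,0,-0.2],[0,0,-0.2],[0,0,-0.2],[0,0,-0.2],[0,0,-0.2],[0,0,-0.2],[0,0,-0.2]], gripper=[75,75,75,75,75,75,75,75,75,75], newtons=20)

```text
clock: 0.93
eef_pos: [330.9, 398.7, 302.3]
eef_rot: [-3.141, 0.0, 1.607]
wrist_force: [0.1, -0.3, -0.4]
finger_gap: 70.0
finger_force: 0.0
```

Call:
carry_out(slide=[[0.71,-0.52,0],[0.71,-0.52,0],[0.71,-0.52,0],[0.71,-0.52,0],[0.71,-0.52,0],[0.71,-0.52,0],[0.71,-0.52,-0.4],[0.71,-0.52,-0.4],[0.71,-0.52,-0.4],[0.71,-0.52,-0.4]], dr=[[0,0,-0.2],[0,0,-0.2],[0,0,-0.2],[0,0,-0.2],[0,0,-0.2],[0,0,-0.2],[0,0,-0.2],[0,0,-0.2],[0,0,-0.2],[0,0,-0.2]], gripper=[75,75,75,75,75,75,75,75,75,75])

```text
clock: 1.77
eef_pos: [506.9, 268.0, 197.5]
eef_rot: [3.141, 0.008, 0.357]
wrist_force: [-0.3, -0.3, 0.1]
finger_gap: 70.5
finger_force: 0.0
```

Call:
carry_out(slide=[[0,0,-0.2],[0,0,-0.3],[0,0,-0.405],[0,0,-0.405],[0,0,-0.405],[0,0,-0.405],[0,0,-0.405],[0,0,-0.405],[0,0,-0.405],[0,0,-0.405]], dr=[[0,0,-0.0144],[0,0,-0.0144],[0,0,-0.0144],[0,0,-0.0144],[0,0,-0.0144],[0,0,-0.0144],[0,0,-0.0144],[0,0,-0.0144],[0,0,-0.0144],[0,0,-0.0144]], gripper=[75,75,75,75,75,20,20,20,20,20])

```text
clock: 2.6
eef_pos: [508.3, 268.9, 101.5]
eef_rot: [3.142, -0.0, 0.273]
wrist_force: [0.1, 0.7, -0.8]
finger_gap: 40.7
finger_force: 0.0
```

Call:
carry_out(slide=[[0,0,0],[0,0,0],[0,0,0],[0,0,0.15],[0,0,0.3],[0,0,0.5],[0,0,0.5],[0,0,0.5],[0,0,0.5]], dr=[[0,0,0],[0,0,0],[0,0,0],[0,0,0],[0,0,0],[0,0,0],[0,0,0],[0,0,0],[0,0,0]], gripper=[20,20,20,20,20,20,20,20,20])

```text
clock: 3.35
eef_pos: [508.1, 268.8, 225.7]
eef_rot: [3.142, 0.0, 0.273]
wrist_force: [0.2, -0.5, -1.2]
finger_gap: 36.2
finger_force: 20.0
```

Call:
carry_out(slide=[[0,-0.8,0],[0,-0.8,0],[0,-0.8,0],[0,-0.8,0],[0,-0.8,0],[0,-0.8,0],[0,-0.8,0],[0,-0.8,0]], dr=[[0.0229,-0.0859,0],[0.0229,-0.0859,0],[0.0229,-0.0859,0],[0.0229,-0.0859,0],[0.0229,-0.0859,0],[0.0229,-0.0859,0],[0.0229,-0.0859,0],[0.0229,-0.0859,0]], gripper=[20,20,20,20,20,20,20,20])

```text
clock: 4.02
eef_pos: [508.1, 69.1, 225.1]
eef_rot: [3.135, -0.556, 0.274]
wrist_force: [0.8, 0.1, -1.0]
finger_gap: 36.5
finger_force: 20.0
```

Call:
carry_out(slide=[[0.038,-0.696,-0.043],[0.038,-0.696,-0.043],[0.038,-0.696,-0.043],[0.038,-0.696,-0.043],[0.038,-0.696,-0.043],[0.038,-0.696,-0.043],[0.038,-0.696,-0.043],[0.038,-0.696,-0.043],[0.038,-0.696,-0.043]], dr=[[0,0,0],[0,0,0],[0,0,0],[0,0,0],[0,0,0],[0,0,0],[0,0,0],[0,0,0],[0,0,0]], gripper=[20,20,20,20,20,20,20,20,20])

```text
clock: 4.77
eef_pos: [518.0, -103.3, 215.5]
eef_rot: [3.134, -0.558, 0.278]
wrist_force: [1.1, -0.0, -0.4]
finger_gap: 36.3
finger_force: 20.0
```

```bash
python3 - <<'E'
from h import *
a=camera("scene");b=camera("top")
s=read_state();print(s['eef_pos'],s['eef_rot'],s['joints'],s['finger_gap'])
from scipy.spatial.transform import Rotation as Ro
z=Ro.from_euler('xyz',s['eef_rot']).as_matrix()[:,2];print(z)
c1=cv2.resize(a[130:210,185:265],(400,400),interpolation=cv2.INTER_CUBIC)
c2=cv2.resize(b[155:235,250:330],(400,400),interpolation=cv2.INTER_CUBIC)
cv2.imwrite("pics/p1.png",np.hstack([c1,c2])[:,:,::-1])
for n,o in(("scene",(185,130)),("top",(250,155))):
  for L in(88.5,101.5): print(n,L,(proj(n,s['eef_pos']+L*z)-o+.5)*5-.5)
E
```

```text
[ 517.95799796 -103.75609927  215.71717685] [ 3.1336855  -0.55846677  0.27750755] [-0.37083391  0.21233717  1.92046674  0.56941811  0.62092771  0.52110909] 36.38329426511894
[ 0.51176403  0.13755831 -0.84804203]
scene 88.5 [236.56201435  97.05246371]
scene 101.5 [230.66989683 122.13410057]
top 88.5 [216.68925974 224.34028918]
top 101.5 [211.93266288 216.01287601]
```

View pics/p1.png

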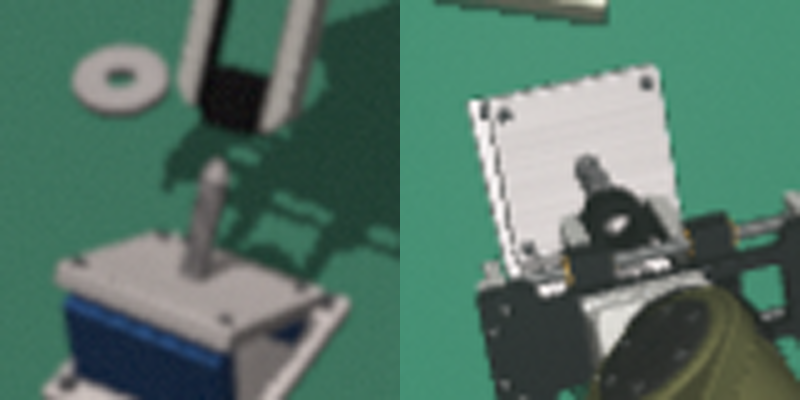

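The crop shows the held spacer in the scene half centred near (234,100), above the bolt tip at (216,160). In the top half the spacer is at (617,220), and the fingers grip it well. I'll refine the bolt axis before threading.

```bash
python3 - <<'E'
from h import *
a=cv2.imread("pics/s0.png")[:,:,::-1];b=cv2.imread("pics/t0.png")[:,:,::-1]
g=a.astype(float)
pts=[]
for r in range(162,179):
    row=g[r,215:240];w=np.clip(1-(row[:,1]-row[:,0])/45,0,1)  # greenness: bg g-r large
    print(r,[int(v) for v in (row[:,1]-row[:,0])],round((w*np.arange(215,240)).sum()/w.sum(),2),round(w.sum(),1))
print(b[182:204,283:297].astype(int).sum(2)//3)
# top: plate far/near level edges, foot edges
def yaw(p,q,z):
    T=lambda x,y:(250+(x-400+.5)/5.714-.5,155+(y+.5)/5.714-.5)
    d=plane('top',T(*q),z)-plane('top',T(*p),z);return np.arctan2(d[1],d[0])+np.pi/2,np.hypot(*d[:2])
print(yaw((502,115),(692,75),86),yaw((537,303),(718,265),34),yaw((535,350),(735,308),5))
E
```

```text
162 [51, 52, 50, 53, 52, 51, 51, 51, 54, 52, 49, 34, 13, 8, 18, 39, 51, 52, 52, 51, 51, 51, 52, 50, 52] 227.87 2.5
163 [51, 52, 51, 54, 52, 51, 53, 52, 50, 50, 37, 16, -1, -6, 3, 27, 49, 52, 52, 51, 51, 51, 52, 51, 51] 227.74 4.2
164 [52, 52, 51, 52, 51, 53, 53, 52, 52, 45, 24, 2, -7, -7, 0, 20, 45, 53, 51, 51, 52, 52, 51, 52, 51] 227.56 5.0
165 [52, 52, 50, 52, 51, 52, 51, 53, 52, 40, 13, -4, -7, -7, -4, 11, 42, 51, 52, 52, 51, 53, 52, 51, 52] 227.49 5.6
166 [51, 52, 52, 51, 49, 52, 52, 53, 50, 31, 6, -5, -7, -5, -2, 13, 43, 52, 50, 52, 52, 52, 51, 52, 52] 227.28 5.9
167 [53, 52, 53, 51, 52, 51, 51, 52, 47, 27, 1, -6, -4, -4, 4, 26, 47, 50, 52, 51, 51, 50, 52, 52, 54] 226.99 5.7
168 [53, 51, 50, 51, 51, 52, 53, 51, 45, 23, 0, -5, -5, -3, 5, 30, 48, 53, 53, 51, 52, 53, 53, 52, 52] 226.88 5.7
169 [52, 52, 51, 52, 51, 52, 53, 52, 43, 17, -1, -5, -4, -4, 9, 36, 51, 52, 52, 53, 51, 51, 50, 51, 51] 226.67 5.7
170 [53, 52, 51, 51, 51, 52, 51, 49, 39, 9, -2, -5, -5, -3, 13, 42, 52, 52, 52, 52, 52, 51, 53, 52, 52] 226.42 5.7
171 [52, 52, 51, 52, 52, 50, 51, 46, 28, 3, -5, -4, -5, 0, 23, 48, 
[... 1638 characters left out ...]
3 113 142 164 147 171 204 203 202]
 [205 207 205 194 129 124 107 102 131 150 198 202 203 204]
 [205 205 204 193 129 129 125 122 126 150 206 204 204 204]
 [202 204 204 203 184 129 130 130 129 148 204 205 205 205]
 [205 206 206 205 194 128 129 130 129 151 206 205 204 203]
 [205 204 206 206 195 131 132 129 129 149 204 203 201 201]
 [206 207 206 204 192 130 129 127 127 146 201 200 199 201]
 [203 203 202 202 190 125 125 125 126 147 196 166 135 141]
 [200 201 200 201 209 189 124 119 112 134 148 139 129 130]]
(np.float64(0.2598339244474448), np.float64(97.5455421335571)) (np.float64(0.25449234709770496), np.float64(95.43401024005365)) (np.float64(0.2534479358644026), np.float64(107.56306827828023))
```

```bash
python3 - <<'E'
from h import *
a=camera("scene");b=camera("top")
s=read_state();print(s['eef_pos'],s['eef_rot'])
from scipy.spatial.transform import Rotation as Ro
z=Ro.from_euler('xyz',s['eef_rot']).as_matrix()[:,2]
ax=np.array([-.530*np.cos(.257),-.530*np.sin(.257),.848])
for base in([611.7,-80.2,60],[613,-81.4,60],[614,-80,60]):
  print(base,[proj(n,np.array(base)+h*ax).round(2) for n in("scene","top") for h in(5,30,62)])
for L in(75.5,88.5,101.5): print(L,proj('scene',s['eef_pos']+L*z).round(2),proj('top',s['eef_pos']+L*z).round(2))
print(a[143:158,222:242].astype(int).sum(2)//3)
print(b[189:208,283:306].astype(int).sum(2)//3)
E
```

```text
[ 517.91480401 -104.33211402  215.75769036] [ 3.13352248 -0.55861437  0.27676875]
[611.7, -80.2, 60] [array([223.52, 182.71]), array([225.72, 173.43]), array([228.58, 161.38]), array([287.31, 188.71]), array([288.93, 191.58]), array([291.1 , 195.42])]
[613, -81.4, 60] [array([222.81, 182.75]), array([225.01, 173.48]), array([227.87, 161.42]), array([287.74, 188.29]), array([289.37, 191.15]), array([291.55, 194.98])]
[614, -80, 60] [array([222.91, 183.23]), array([225.11, 173.95]), array([227.97, 161.89]), array([287.27, 187.93]), array([288.89, 190.78]), array([291.05, 194.6 ])]
75.5 [232.93 143.83] [294.14 201.18]
88.5 [231.74 148.88] [293.17 199.48]
101.5 [230.56 153.89] [292.22 197.82]
[[153 151 131  75  27  19  28  37  43  46  51  60  69  74  79  84  90 104
  132 151]
 [156 150 122  65  20  14  18  20  19  21  25  31  37  44  50  64  76 104
  138 151]
 [155 142 111  55  17  14  17  21  21  24  23  22  20  22  24  35  61 108
  146 155]
 [152 137  94  40  19  18  17  20  24  24  24  21  20  20  14  29  68 117
  148 155]
 [151 131  79  28  14  14  17  18  16  18  19  20  19  16  19 
[... 2017 characters left out ...]
 37  64 126 162 159]
 [196 162 162 150  78  43  43  49  69  96 107  55  39  38  39  44  43  44
   38  42  78 139 161]
 [142 162 161 160 137  43  44  44  40  48  45  39  39  38  38  43  46  60
   64  38  45  85 121]
 [116 186 132 115 103  47  45  46  41  40  39  39  39  40  43  43  70 130
  132  76  87  94 108]
 [ 69  96  69  60  58  47  45  47  45  42  40  42  45  48  58  73  92 111
  119 118 134 131 119]
 [ 45  48  47  47  45  48  50  50  55  71  64  93  89  94 109 127 139 132
  113 105 104 100  89]
 [ 69  48  49  51  54  56  54  53  54  73 115 137 136 124 109 104 103  95
  104 133  81  51  62]
 [116  54  55  54  55  55  55  54  54  62  91 105 102 101 109 103 161 223
  226 230 204  49  50]]
```

Call:
carry_out(slide=[[0.0168,0.0044,-0.0278],[0.0336,0.0088,-0.0556],[0.0504,0.0132,-0.0834],[0.067,0.0176,-0.111],[0.084,0.022,-0.139],[0.084,0.022,-0.139]], dr=[[0,0,0],[0,0,0],[0,0,0],[0,0,0],[0,0,0],[0,0,0]], gripper=[20,20,20,20,20,20])

```text
clock: 5.47
eef_pos: [539.0, -99.2, 179.0]
eef_rot: [3.135, -0.557, 0.275]
wrist_force: [0.4, -0.1, -0.7]
finger_gap: 36.0
finger_force: 20.0
```

Call:
carry_out(slide=[[0.0168,0.0044,-0.0278],[0.0336,0.0088,-0.0556],[0.0504,0.0132,-0.0834],[0.067,0.0176,-0.111],[0.08,0.021,-0.132],[0.08,0.021,-0.132],[0.08,0.021,-0.132]], dr=[[0,0,0],[0,0,0],[0,0,0],[0,0,0],[0,0,0],[0,0,0],[0,0,0]], gripper=[20,20,20,20,20,20,20])

```text
clock: 6.05
eef_pos: [558.9, -94.2, 147.5]
eef_rot: [3.134, -0.558, 0.276]
wrist_force: [0.2, 0.1, -0.7]
finger_gap: 36.3
finger_force: 20.0
```

Call:
carry_out(slide=[[0.002,0.0005,-0.0035],[0.004,0.001,-0.007],[0.004,0.001,-0.007],[0.004,0.001,-0.007]], dr=[[0,0,0],[0,0,0],[0,0,0],[0,0,0]], gripper=[20,20,20,20])

```text
clock: 6.38
eef_pos: [559.8, -94.1, 146.4]
eef_rot: [3.133, -0.559, 0.276]
wrist_force: [-0.3, -0.9, 0.2]
finger_gap: 36.0
finger_force: 20.0
```

Call:
carry_out(slide=[[0.002,0.0005,-0.0035],[0.004,0.001,-0.007],[0.004,0.001,-0.007],[0.004,0.001,-0.007]], dr=[[0,0,0],[0,0,0],[0,0,0],[0,0,0]], gripper=[20,20,20,20])

```text
clock: 6.72
eef_pos: [560.8, -94.0, 145.3]
eef_rot: [3.133, -0.559, 0.276]
wrist_force: [-13.2, -0.9, 12.9]
finger_gap: 36.6
finger_force: 20.0
```

Call:
carry_out(slide=[[-0.004,-0.001,0.007],[-0.004,-0.001,0.007],[-0.004,-0.001,0.007],[-0.004,-0.001,0.007],[-0.004,-0.001,0.007],[-0.004,-0.001,0.007]], dr=[[0,0,0],[0,0,0],[0,0,0],[0,0,0],[0,0,0],[0,0,0]], gripper=[62,62,62,62,62,62])

```text
clock: 7.22
eef_pos: [559.9, -94.1, 146.0]
eef_rot: [3.134, -0.558, 0.276]
wrist_force: [0.5, -0.7, -0.1]
finger_gap: 58.3
finger_force: 0.0
```

Call:
carry_out(slide=[[-0.05,-0.0134,0.085],[-0.1,-0.027,0.17],[-0.17,-0.045,0.28],[-0.25,-0.067,0.42],[-0.25,-0.067,0.42],[-0.25,-0.067,0.42],[-0.25,-0.067,0.42]], dr=[[0,0,0],[0,0,0],[0,0,0],[0,0,0],[0,0,0],[0,0,0],[0,0,0]], gripper=[62,62,62,62,85,85,85])

```text
clock: 7.8
eef_pos: [497.3, -110.8, 250.7]
eef_rot: [3.134, -0.558, 0.275]
wrist_force: [-0.2, -0.3, -0.2]
finger_gap: 74.8
finger_force: 0.0
```

```bash
python3 - <<'E'
from h import *
a=camera("scene");b=camera("top");print(read_state()['eef_pos'])
s=blob(a,(200,160,45,35),'black');t=blob(b,(275,180,25,22),'black')
ax=np.array([-.530*np.cos(.257),-.530*np.sin(.257),.848]);P=np.array([611.7,-80.2,60])+13*ax
print(s,t,P,proj('scene',P),proj('top',P))
w=blob(b,(334,219,30,30),'grey');w2=blob(a,(192,132,34,28),'grey');print(w,plane('top',w[0],4),w2)
c1=cv2.resize(a[130:210,185:265],(400,400),interpolation=cv2.INTER_CUBIC)
c2=cv2.resize(b[155:235,250:330],(400,400),interpolation=cv2.INTER_CUBIC)
cv2.imwrite("pics/p2.png",np.hstack([c1,c2])[:,:,::-1])
E
```

```text
[ 497.36777036 -110.58769401  249.79266657]
(array([224.44274809, 180.50381679]), 131, (14, 13)) (array([286.57142857, 188.78571429]), 70, (12, 13)) [605.03628917 -81.95130178  71.024     ] [224.21822866 179.7563414 ] [287.82309605 189.61375353]
(array([347.94285714, 233.74693878]), 245, (19, 19)) [ 493.63616146 -270.20931416    4.        ] (array([208.53508772, 145.17105263]), 228, (20, 15))
```

View pics/p2.png

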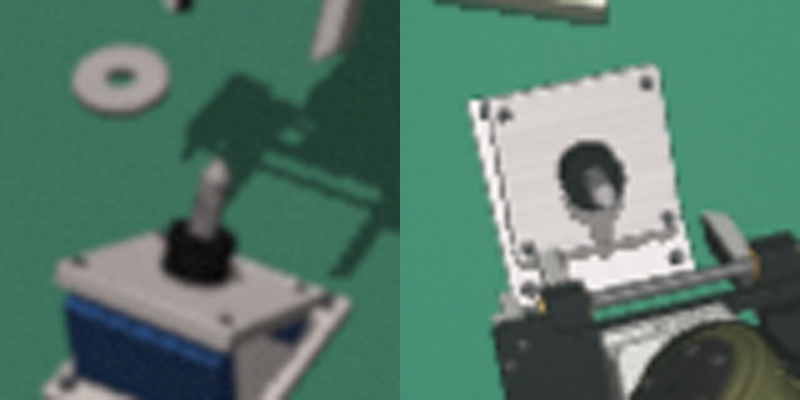

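The spacer sits flat on the plate: scene (199,252), top (591,178). Next is the washer.

Call:
carry_out(slide=[[-0.006,-0.15,0],[-0.006,-0.632,0],[-0.006,-0.632,0],[-0.006,-0.632,-0.2],[-0.006,-0.632,-0.4],[-0.006,-0.632,-0.4],[-0.006,-0.632,-0.4],[-0.006,-0.632,-0.4],[-0.006,-0.632,-0.4]], dr=[[-0.0229,0.0859,0],[-0.0229,0.0859,0],[-0.0229,0.0859,0],[-0.0229,0.0859,0],[-0.0229,0.0859,0],[-0.0229,0.0859,0],[-0.0229,0.0859,0],[-0.0229,0.0859,0],[-0.0229,0.0859,0]], gripper=[85,85,85,85,85,85,85,85,85], newtons=40)

```text
clock: 8.65
eef_pos: [496.4, -268.7, 152.3]
eef_rot: [3.141, -0.001, 0.274]
wrist_force: [0.7, 0.1, 0.8]
finger_gap: 80.2
finger_force: 0.0
```

```bash
python3 - <<'E'
from h import *
s=read_state();print(s['eef_pos'],s['eef_rot'],s['joints'],s['qd'].round(3))
E
```

```text
[ 496.38886145 -268.65325415  152.32005523] [ 3.14095354e+00 -1.18114225e-03  2.73777772e-01] [-5.61101393e-01  4.97570880e-01  1.62166511e+00  5.23599031e-04
  1.02109014e+00  7.35644275e-01] [ 0.002 -0.031 -0.002 -0.001 -0.004  0.001]
```

Call:
carry_out(slide=[[0,0,-0.1],[0,0,-0.18],[0,0,-0.206],[0,0,-0.206],[0,0,-0.206],[0,0,-0.206],[0,0,-0.206],[0,0,-0.206],[0,0,-0.206],[0,0,-0.206]], dr=[[0,0,0],[0,0,0],[0,0,0],[0,0,0],[0,0,0],[0,0,0],[0,0,0],[0,0,0],[0,0,0],[0,0,0]], gripper=[85,85,85,85,50,50,50,50,50,50])

```text
clock: 9.48
eef_pos: [496.2, -269.0, 100.7]
eef_rot: [3.141, -0.001, 0.273]
wrist_force: [-1.1, 1.2, 6.9]
finger_gap: 54.7
finger_force: 40.0
```

```bash
python3 - <<'E'
from h import *
a=camera("scene");b=camera("top");s=read_state();print(s['eef_pos'],s['finger_gap'],s['wrist_force'],s['moment'])
c1=cv2.resize(a[115:175,180:240],(400,400),interpolation=cv2.INTER_CUBIC)
c2=cv2.resize(b[200:270,310:380],(400,400),interpolation=cv2.INTER_CUBIC)
cv2.imwrite("pics/p3.png",np.hstack([c1,c2])[:,:,::-1])
E
```

```text
[ 496.17000796 -268.99210594  100.7107099 ] 54.72522597645139 [-0.790006    1.82599125  7.65070561] [0.38591087 0.44820919 0.08405009]
```

View pics/p3.png

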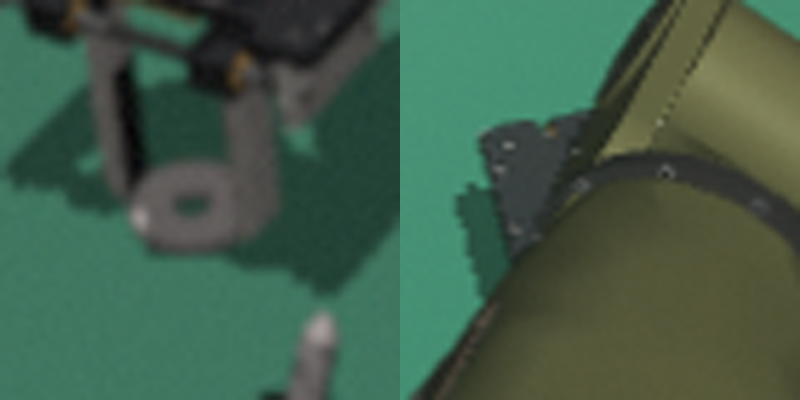

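The scene half shows the washer between the fingers, with its hole at (190,203). I'll lift it and check its seating in the grip.

Call:
carry_out(slide=[[0,0,0.05],[0,0,0.15],[0,0,0.3],[0,0,0.4],[0,0,0.5],[0,0,0.5],[0,0,0.5],[0,0,0.5],[0,0,0.5]], dr=[[0,0,0],[0,0,0],[0,0,0],[0,0,0],[0,0,0],[0,0,0],[0,0,0],[0,0,0],[0,0,0]], gripper=[50,50,50,50,50,50,50,50,50])

```text
clock: 10.33
eef_pos: [495.4, -268.6, 223.5]
eef_rot: [-3.14, 0.001, 0.273]
wrist_force: [-0.5, -0.6, -0.5]
finger_gap: 54.2
finger_force: 40.0
```

```bash
python3 - <<'E'
from h import *
from scipy.spatial.transform import Rotation as Ro
a=camera("scene");s=read_state();print(s['eef_pos'],s['finger_gap'],s['wrist_force'],s['moment'],s['finger_force'])
R=Ro.from_euler('xyz',s['eef_rot']).as_matrix();P=s['eef_pos']+95.5*R[:,2]
p=proj('scene',P);o=(int(p[0])-30,int(p[1])-30);print(p,o)
c=cv2.resize(a[o[1]:o[1]+60,o[0]:o[0]+60],(600,600),interpolation=cv2.INTER_CUBIC)
f=lambda X:(proj('scene',X)-o+.5)*10-.5
print('centre',f(P),'+x15',f(P+15*R[:,0]),'y+-28',f(P+28*R[:,1]),f(P-28*R[:,1]),'top hole',f(P-4*R[:,2]))
cv2.imwrite("pics/p4.png",c[:,:,::-1])
E
```

```text
[ 495.488296   -268.65507601  223.47269986] 54.63573127886856 [-0.17927084 -0.30607893 -1.33321698] [-0.03727909  0.11419052  0.01822196] 39.999222457408905
[204.62031858 110.8933018 ] (174, 80)
centre [310.70318581 313.43301796] +x15 [281.07893134 343.85945047] y+-28 [224.43874109 285.60388693] [398.26885569 341.70311976] top hole [309.24587833 301.54888993]
```

View pics/p4.png

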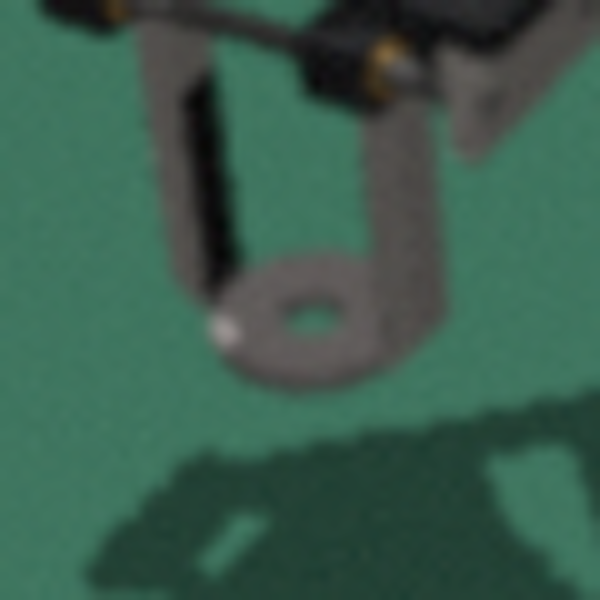

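The washer is level in the grip, hole at (312,312), and matches the predicted position to about 1–2 mm. Now I'll move it over the bolt.

Call:
carry_out(slide=[[0.03,0.15,0],[0.06,0.3,0],[0.088,0.45,0],[0.088,0.55,0],[0.088,0.655,-0.036],[0.088,0.655,-0.036],[0.088,0.655,-0.036],[0.088,0.655,-0.036],[0.088,0.655,-0.036],[0.088,0.655,-0.036]], dr=[[0.0229,-0.0859,0],[0.0229,-0.0859,0],[0.0229,-0.0859,0],[0.0229,-0.0859,0],[0.0229,-0.0859,0],[0.0229,-0.0859,0],[0.0229,-0.0859,0],[0.0229,-0.0859,0],[0.0229,-0.0859,0],[0.0229,-0.0859,0]], gripper=[50,50,50,50,50,50,50,50,50,50])

```text
clock: 11.22
eef_pos: [518.1, -105.9, 215.7]
eef_rot: [3.133, -0.558, 0.275]
wrist_force: [0.3, -0.8, -1.8]
finger_gap: 54.6
finger_force: 40.0
```

```bash
python3 - <<'E'
from h import *
from scipy.spatial.transform import Rotation as Ro
a=camera("scene");b=camera("top");s=read_state();print(s['eef_pos'],s['eef_rot'],s['finger_gap'],s['finger_force'])
R=Ro.from_euler('xyz',s['eef_rot']).as_matrix();z=R[:,2];print(z)
for n,im,o,w in(("scene",a,(195,125),60),("top",b,(260,170),60)):
  c=cv2.resize(im[o[1]:o[1]+w,o[0]:o[0]+w],(400,400),interpolation=cv2.INTER_CUBIC)
  f=lambda X:((proj(n,X)-o+.5)*400/w-.5).round(1)
  print(n,'topface',f(s['eef_pos']+92.7*z),'bot',f(s['eef_pos']+100.7*z),'y',f(s['eef_pos']+96.7*z+28*R[:,1]),f(s['eef_pos']+96.7*z-28*R[:,1]))
  B=np.array([611.7,-80.2,60]);ax=np.array([-.5127,-.1347,.848]);print('tip',f(B+62*ax),'86',f(B+86*ax),'90',f(B+90*ax))
  C=c if n=="scene" else np.hstack([C,c])
cv2.imwrite("pics/p5.png",C[:,:,::-1])
E
```

```text
[ 517.97555334 -105.69130334  215.66243929] [ 3.13348983 -0.55827671  0.27498367] 54.43004747361554 39.99937444925308
[ 0.51200678  0.13603393 -0.8481414 ]
scene topface [242.4 171.4] bot [237.5 191.9] y [174.9 158.3] [306.  205.4]
tip [226.7 245.4] 86 [241.2 184.2] 90 [243.7 173.9]
top topface [225.5 195.8] bot [221.6 189. ] y [290.4 177.2] [156.4 207.7]
tip [210.2 172.3] 86 [221.5 192.4] 90 [223.5 195.8]
```

View pics/p5.png

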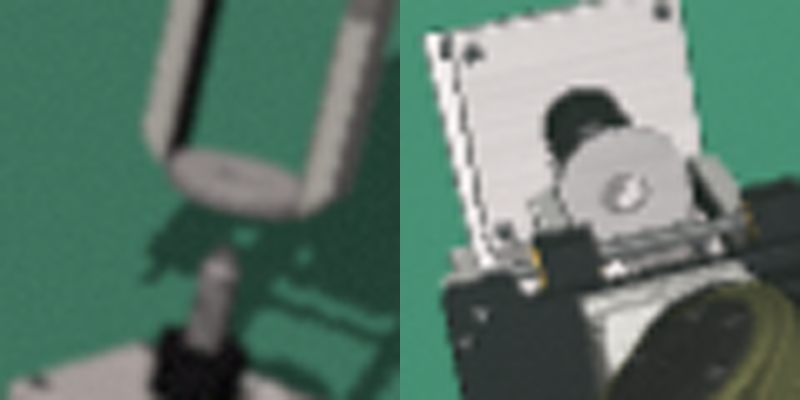

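The scene half shows the washer hovering at (237,183) over the bolt tip at (222,250). In the top half the tip shows centred in the hole at (627,192). I'll descend.

Call:
carry_out(slide=[[0.0168,0.0044,-0.0278],[0.0336,0.0088,-0.0556],[0.0504,0.0132,-0.0834],[0.067,0.0176,-0.111],[0.084,0.022,-0.139],[0.084,0.022,-0.139]], dr=[[0,0,0],[0,0,0],[0,0,0],[0,0,0],[0,0,0],[0,0,0]], gripper=[50,50,50,50,50,50])

```text
clock: 11.82
eef_pos: [539.0, -99.2, 179.0]
eef_rot: [3.135, -0.557, 0.275]
wrist_force: [0.1, -0.8, -1.0]
finger_gap: 54.4
finger_force: 40.0
```

Call:
carry_out(slide=[[0.0168,0.0044,-0.0278],[0.026,0.007,-0.043],[0.03,0.008,-0.05],[0.03,0.008,-0.05],[0.03,0.008,-0.05]], dr=[[0,0,0],[0,0,0],[0,0,0],[0,0,0],[0,0,0]], gripper=[50,50,50,50,50])

```text
clock: 12.23
eef_pos: [546.4, -97.6, 168.5]
eef_rot: [3.134, -0.559, 0.276]
wrist_force: [0.3, 0.4, -1.7]
finger_gap: 54.4
finger_force: 40.0
```

Call:
carry_out(slide=[[0.002,0.0005,-0.0035],[0.004,0.001,-0.007],[0.006,0.0015,-0.0105],[0.006,0.0015,-0.0105],[0.006,0.0015,-0.0105]], dr=[[0,0,0],[0,0,0],[0,0,0],[0,0,0],[0,0,0]], gripper=[50,50,50,50,50])

```text
clock: 12.65
eef_pos: [547.5, -97.4, 167.0]
eef_rot: [3.133, -0.559, 0.276]
wrist_force: [-19.9, -1.1, 18.8]
finger_gap: 54.3
finger_force: 40.0
```

Call:
carry_out(slide=[[-0.004,-0.001,0.007],[-0.004,-0.001,0.007],[-0.004,-0.001,0.007],[-0.004,-0.001,0.007],[-0.004,-0.001,0.007],[-0.004,-0.001,0.007]], dr=[[0,0,0],[0,0,0],[0,0,0],[0,0,0],[0,0,0],[0,0,0]], gripper=[82,82,82,82,82,82])

```text
clock: 13.15
eef_pos: [546.9, -97.4, 167.4]
eef_rot: [3.134, -0.558, 0.276]
wrist_force: [-0.1, 0.7, 0.4]
finger_gap: 77.2
finger_force: 0.0
```

Call:
carry_out(slide=[[-0.05,-0.0134,0.085],[-0.1,-0.027,0.17],[-0.17,-0.045,0.28],[-0.25,-0.067,0.42],[-0.25,-0.067,0.42],[-0.25,-0.067,0.42],[-0.25,-0.067,0.42]], dr=[[0,0,0],[0,0,0],[0,0,0],[0,0,0],[0,0,0],[0,0,0],[0,0,0]], gripper=[82,82,82,82,82,82,82])

```text
clock: 13.73
eef_pos: [484.3, -114.2, 272.1]
eef_rot: [3.134, -0.558, 0.275]
wrist_force: [0.1, 0.6, -0.1]
finger_gap: 77.1
finger_force: 0.0
```

```bash
python3 - <<'E'
from h import *
a=camera("scene");b=camera("top");s=read_state();print(s['eef_pos'],s['eef_rot'])
B=np.array([611.7,-80.2,60]);ax=np.array([-.5127,-.1347,.848])
for n,im,o,w in(("scene",a,(195,145),60),("top",b,(255,165),60)):
  c=cv2.resize(im[o[1]:o[1]+w,o[0]:o[0]+w],(400,400),interpolation=cv2.INTER_CUBIC)
  f=lambda X:((proj(n,X)-o+.5)*400/w-.5).round(1)
  print(n,'washer mid/top',f(B+30*ax),f(B+34*ax))
  C=c if n=="scene" else np.hstack([C,c])
cv2.imwrite("pics/p6.png",C[:,:,::-1])
t=blob(b,(240,243,24,24),'gold');s=blob(a,(286,166,28,24),'gold');print(t,s,plane('top',t[0],8),plane('scene',s[0],8))
E
```

```text
[ 484.40114054 -113.97291129  271.17092543] [ 3.13531746 -0.5568121   0.27502567]
scene washer mid/top [207.6 192.4] [210.  182.4]
top washer mid/top [229.1 180. ] [230.8 183.2]
(array([251.        , 254.02824859]), 177, (15, 15)) (array([299.72881356, 178.74576271]), 177, (16, 14)) [421.05351973  15.40162752   8.        ] [424.08897357  17.1239007    8.        ]
```

View pics/p6.png

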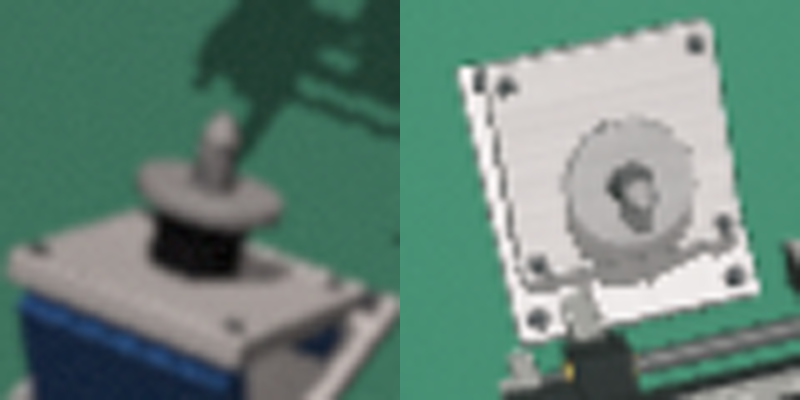

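The washer sits flat on the spacer (scene (208,190), top (629,185)). Next is the bushing, which hasn't moved.

Call:
carry_out(slide=[[-0.1,0.15,0],[-0.251,0.518,0],[-0.251,0.518,0],[-0.251,0.518,-0.2],[-0.251,0.518,-0.4],[-0.251,0.518,-0.5],[-0.251,0.518,-0.5],[-0.251,0.518,-0.5],[-0.251,0.518,-0.5],[-0.251,0.518,-0.5]], dr=[[-0.0229,0.0859,0],[-0.0229,0.0859,0],[-0.0229,0.0859,0],[-0.0229,0.0859,0],[-0.0229,0.0859,0],[-0.0229,0.0859,0],[-0.0229,0.0859,0],[-0.0229,0.0859,0],[-0.0229,0.0859,0],[-0.0229,0.0859,0]], gripper=[65,65,65,65,65,65,65,65,65,65], newtons=30)

```text
clock: 14.67
eef_pos: [422.5, 14.9, 149.4]
eef_rot: [3.141, -0.003, 0.273]
wrist_force: [0.2, 0.0, 0.4]
finger_gap: 60.9
finger_force: 0.0
```

Call:
carry_out(slide=[[0,0,-0.08],[0,0,-0.168],[0,0,-0.168],[0,0,-0.168],[0,0,-0.168],[0,0,-0.168],[0,0,-0.168],[0,0,-0.168],[0,0,-0.168],[0,0,-0.168]], dr=[[0,0,0],[0,0,0],[0,0,0],[0,0,0],[0,0,0],[0,0,0],[0,0,0],[0,0,0],[0,0,0],[0,0,0]], gripper=[65,65,65,65,15,15,15,15,15,15])

```text
clock: 15.5
eef_pos: [421.7, 15.3, 105.9]
eef_rot: [3.141, -0.001, 0.273]
wrist_force: [-1.9, -0.2, 5.1]
finger_gap: 28.5
finger_force: 30.0
```

Call:
carry_out(slide=[[0,0,0.1],[0,0,0.2],[0,0,0.35],[0,0,0.5],[0,0,0.5],[0,0,0.5],[0,0,0.5]], dr=[[0,0,0],[0,0,0],[0,0,0],[0,0,0],[0,0,0],[0,0,0],[0,0,0]], gripper=[15,15,15,15,15,15,15])

```text
clock: 16.08
eef_pos: [421.2, 15.3, 229.7]
eef_rot: [-3.141, 0.001, 0.273]
wrist_force: [-0.3, 0.2, -1.0]
finger_gap: 28.6
finger_force: 30.0
```

Call:
carry_out(slide=[[0.1,-0.12,0],[0.2,-0.24,0],[0.3,-0.36,0],[0.36,-0.45,0],[0.376,-0.483,-0.046],[0.376,-0.483,-0.046],[0.376,-0.483,-0.046],[0.376,-0.483,-0.046],[0.376,-0.483,-0.046],[0.376,-0.483,-0.046]], dr=[[0.0229,-0.0859,0],[0.0229,-0.0859,0],[0.0229,-0.0859,0],[0.0229,-0.0859,0],[0.0229,-0.0859,0],[0.0229,-0.0859,0],[0.0229,-0.0859,0],[0.0229,-0.0859,0],[0.0229,-0.0859,0],[0.0229,-0.0859,0]], gripper=[15,15,15,15,15,15,15,15,15,15])

```text
clock: 16.92
eef_pos: [515.7, -104.6, 219.4]
eef_rot: [3.133, -0.558, 0.277]
wrist_force: [-0.2, -1.2, -0.8]
finger_gap: 28.5
finger_force: 30.0
```

```bash
python3 - <<'E'
from h import *
from scipy.spatial.transform import Rotation as Ro
a=camera("scene");b=camera("top");s=read_state();print(s['eef_pos'],s['eef_rot'],s['finger_gap'],s['finger_force'])
R=Ro.from_euler('xyz',s['eef_rot']).as_matrix();z=R[:,2]
P=s['eef_pos']+98*z
print('pred',proj('scene',P),proj('top',P),'axis',proj('scene',np.array([611.7,-80.2,60])+90*np.array([-.5127,-.1347,.848])))
print(blob(a,(205,130,60,45),'gold'),blob(b,(275,170,40,45),'gold'))
E
```

```text
[ 515.66611839 -104.85256025  219.40246709] [ 3.13326952 -0.55845902  0.27680944] 28.856038075827986 29.99960359185934
pred [231.29531144 150.88799   ] [292.77007638 198.83053464] axis [231.12774923 150.66165458]
(array([230.70542636, 151.15503876]), 129, (16, 12)) (array([292.58333333, 197.31944444]), 144, (14, 15))
```

Call:
carry_out(slide=[[0.0168,0.0044,-0.0278],[0.0336,0.0088,-0.0556],[0.0504,0.0132,-0.0834],[0.067,0.0176,-0.111],[0.084,0.022,-0.139],[0.084,0.022,-0.139],[0.084,0.022,-0.139]], dr=[[0,0,0],[0,0,0],[0,0,0],[0,0,0],[0,0,0],[0,0,0],[0,0,0]], gripper=[15,15,15,15,15,15,15])

```text
clock: 17.6
eef_pos: [536.6, -99.8, 183.6]
eef_rot: [3.134, -0.558, 0.275]
wrist_force: [-0.3, 0.4, -1.4]
finger_gap: 28.8
finger_force: 30.0
```

Call:
carry_out(slide=[[0.004,0.001,-0.007],[0.008,0.002,-0.014],[0.012,0.003,-0.021],[0.012,0.003,-0.021],[0.012,0.003,-0.021]], dr=[[0,0,0],[0,0,0],[0,0,0],[0,0,0],[0,0,0]], gripper=[15,15,15,15,15])

```text
clock: 18.02
eef_pos: [539.6, -99.2, 179.0]
eef_rot: [3.134, -0.559, 0.276]
wrist_force: [0.4, 1.0, -0.7]
finger_gap: 28.7
finger_force: 30.0
```

Call:
carry_out(slide=[[0.002,0.0005,-0.0035],[0.004,0.001,-0.007],[0.005,0.0015,-0.009],[0.005,0.0015,-0.009],[0.005,0.0015,-0.009]], dr=[[0,0,0],[0,0,0],[0,0,0],[0,0,0],[0,0,0]], gripper=[15,15,15,15,15])

```text
clock: 18.43
eef_pos: [540.6, -99.1, 178.2]
eef_rot: [3.133, -0.56, 0.276]
wrist_force: [-22.0, -3.0, 21.6]
finger_gap: 28.7
finger_force: 30.0
```

Firm contact, so I'll release and retract along the bolt.

Call:
carry_out(slide=[[-0.004,-0.001,0.007],[-0.004,-0.001,0.007],[-0.004,-0.001,0.007],[-0.004,-0.001,0.007],[-0.004,-0.001,0.007],[-0.004,-0.001,0.007]], dr=[[0,0,0],[0,0,0],[0,0,0],[0,0,0],[0,0,0],[0,0,0]], gripper=[60,60,60,60,60,60])

```text
clock: 18.93
eef_pos: [539.8, -99.0, 178.3]
eef_rot: [3.134, -0.558, 0.276]
wrist_force: [0.2, 0.5, -0.7]
finger_gap: 56.3
finger_force: 0.0
```

Call:
carry_out(slide=[[-0.05,-0.0134,0.085],[-0.1,-0.027,0.17],[-0.17,-0.045,0.28],[-0.25,-0.067,0.42],[-0.25,-0.067,0.42],[-0.25,-0.067,0.42],[-0.25,-0.067,0.42]], dr=[[0,0,0],[0,0,0],[0,0,0],[0,0,0],[0,0,0],[0,0,0],[0,0,0]], gripper=[60,60,60,60,60,60,60])

```text
clock: 19.52
eef_pos: [477.3, -115.8, 283.0]
eef_rot: [3.134, -0.558, 0.275]
wrist_force: [0.3, 0.6, 0.1]
finger_gap: 56.4
finger_force: 0.0
```

```bash
python3 - <<'E'
from h import *
a=camera("scene");b=camera("top");print(read_state()['eef_pos'])
for n,im,o,w in(("scene",a,(195,145),60),("top",b,(255,165),60)):
  c=cv2.resize(im[o[1]:o[1]+w,o[0]:o[0]+w],(400,400),interpolation=cv2.INTER_CUBIC)
  C=c if n=="scene" else np.hstack([C,c])
cv2.imwrite("pics/p7.png",C[:,:,::-1])
E
```

```text
[ 477.41649766 -115.59916302  282.16491291]
```

View pics/p7.png

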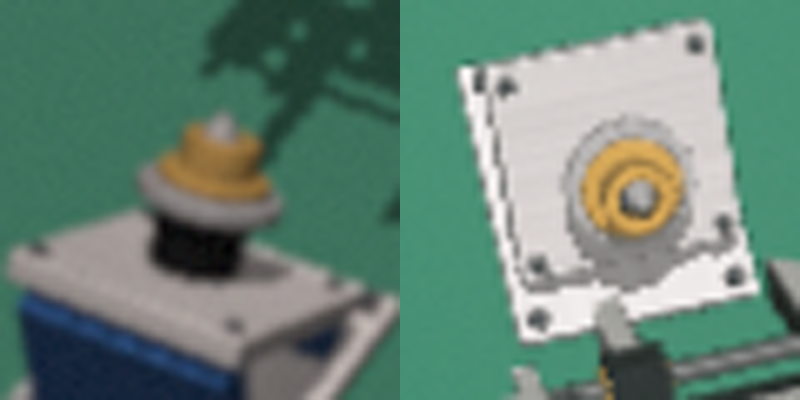

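The full stack is seated: spacer, washer, then bushing flange down at scene (215,165), with the bolt tip standing out and the gripper clear.

```bash
python3 -c "
from cell import *
print(sign_off())"
```

```text
the job is handed in; nothing more can be done
None
```

The spacer, washer and bushing (flange down) are threaded on the bolt in that order, pressed home and released. The job is handed in at about 20 s on the clock; no verdict came back, but the last pictures show the stack seated and the gripper clear.

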